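# Close the four steel dressing jars with their own lids

## Task

The four steel dressing jars on the trolley are washed and dry: close each with its own lid, matched by size, so that every lid sits level and fully home on a jar that is left standing upright on the trolley. Do not knock over any jar, and leave the test-tube rack and the kidney dish where they are.

Things in the scene. Friction and masses are not known exactly. Their poses are not given: they have to be found in the camera images.
- jar_62: The smallest of four open, empty, thin-walled round steel jars, standing loose on the trolley: 62 mm outside diameter, 65 mm tall, wall 3 mm (mouth 56 mm across). Origin: centre of its underside; z up along its axis.
- jar_80: The second smallest of four open, empty, thin-walled round steel jars, standing loose on the trolley: 80 mm outside diameter, 75 mm tall, wall 3 mm (mouth 74 mm across). Origin: centre of its underside; z up along its axis.
- jar_98: The second largest of four open, empty, thin-walled round steel jars, standing loose on the trolley: 98 mm outside diameter, 85 mm tall, wall 3 mm (mouth 92 mm across). Origin: centre of its underside; z up along its axis.
- jar_116: The largest of four open, empty, thin-walled round steel jars, standing loose on the trolley: 116 mm outside diameter, 95 mm tall, wall 3 mm (mouth 110 mm across). Origin: centre of its underside; z up along its axis.
- knob_62 (a point): Lid of the 62 mm jar, smallest of four steel lids lying right way up: flange 68 mm across, under it a tapered rim 16 mm deep (40 mm across at the bottom, 52 at the flange) that enters the jar, on top a black cylindrical knob 22 mm across, 30 tall. Point: knob's centre, 15 mm above the lid's top, 36 above its bottom. Seated: on the jar's axis, 85 mm above the jar's underside, flange on the jar's rim.
- knob_80 (a point): Lid of the 80 mm jar, second smallest of four steel lids lying right way up: flange 86 mm across, under it a tapered rim 16 mm deep (58 mm across at the bottom, 70 at the flange) that enters the jar, on top a black cylindrical knob 22 mm across, 30 tall. Point: knob's centre, 15 mm above the lid's top, 36 above its bottom. Seated: on the jar's axis, 95 mm above the jar's underside, flange on the jar's rim.
- knob_98 (a point): Lid of the 98 mm jar, second largest of four steel lids lying right way up: flange 104 mm across, under it a tapered rim 16 mm deep (76 mm across at the bottom, 88 at the flange) that enters the jar, on top a black cylindrical knob 22 mm across, 30 tall. Point: knob's centre, 15 mm above the lid's top, 36 above its bottom. Seated: on the jar's axis, 105 mm above the jar's underside, flange on the jar's rim.
- knob_116 (a point): Lid of the 116 mm jar, largest of four steel lids lying right way up: flange 122 mm across, under it a tapered rim 16 mm deep (94 mm across at the bottom, 106 at the flange) that enters the jar, on top a black cylindrical knob 22 mm across, 30 tall. Point: knob's centre, 15 mm above the lid's top, 36 above its bottom. Seated: on the jar's axis, 115 mm above the jar's underside, flange on the jar's rim.
- tube_rack: Bystander: white plastic lattice test-tube rack, 75 x 190 mm and 64 mm tall, with four capped tubes standing in it up to 97 mm. Origin: centre of its underside; its long side is its y axis. Not part of the job.
- kidney_dish: Bystander: pale blue plastic kidney-shaped dish, about 130 x 250 mm and 42 mm tall, empty. Origin: near the centre of its underside; its long side is its y axis. Not part of the job.
Not all that is in view belongs to the job. Leave any yellow look-alike of the part that bears knob_80 alone. What is shaped like the part that bears knob_116 but brown is not meant.

How it is judged:
By the outcome, as a careful person would: the job done as asked, in the order asked, and still so for the second after the job is handed in, with the robot touching nothing.
It also fails if it takes over 104 s, if anything falls off the work surface, if the arm or the gripper's body presses on something with over 40 N, if the wrist force passes 120 N, or if a joint passes its speed limit or range.

## Robot

A 6-joint arm with a two-finger parallel gripper is mounted at the origin on the work surface. World frame = base frame: x ahead of the robot, y to its left, z up, the work surface at z = 0. Lengths are in m, angles in degrees, forces in N, time in s.
With the tool pointing down it reaches from about 0.425 to 0.925 m from the base axis. Payload 12.5 kg.
Tool frame: the origin (TCP) lies at the very end of the fingers, on their centre line; the grasp point (between the pads) lies 19 mm behind it; y points along the fingers, x is the direction in which the jaws open and shut, and the axes are right-handed (so a half turn about y gives the same grasp; the last joint's range is limited). The gripper opens to 85 mm and grips with 20 to 120 N. Pads are 22 mm wide; open, the fingers measure 114 mm over their backs; the gripper's body (76 mm by 85 mm) begins 54 mm behind the grasp point. The pads swing forward as they close: fully open they stand 13 mm farther back than shut.
Start: joints at [61.215, 28.126, 89.318, -0, 62.55, -6.05], TCP at [0.242, 0.576, 0.231] pointing down, gripper open.
Joint ranges: [-177.58, 177.58], [-47.91, 125.51], [2.72, 160], [-65.01, 245.01], [3.68, 167.84], [-153.87, 153.87]. Speed limits (degrees/s): [127.2, 127.2, 159.86, 180, 180, 180].

## Interface

Orientations are given as a 3x3 rotation matrix whose columns are the frame's x, y, z axes.
In Python, from cell import manip, grab_frame, workorder gives the robot as it stands. The module is installed in compiled form; this text tells all that it offers.
- The arm moves only by the tool send_rows, never from a script. Its argument "moves" is a list that holds one entry, the list of rows, each a list of 7 numbers: the opening, from 0 (shut) to 1 (fully open), then the shift along the tool's x, y, z in m, then the turn, a rotation vector about the tool's x, y, z in degrees. A call has exactly 5 rows; each row is the pose to reach, as a shift and turn from the pose commanded when the call began, along the tool's axes at that moment; what a row does not reach only later rows make up. A row lasts 1/8 s, in which the tool goes at most 62.5 mm and 10.7 degrees, less where a joint would pass 70% of its speed; a pose out of reach is approached as far as the arm can. A call with a gripper value outside its range is refused whole. The fingers move at their own pace and stop on an object; "force" is the grip in N (left out, the last holds). Time passes only in rows, so rows that repeat a pose let the fingers close, or fill a call up. It gives the time, the measured TCP pose, the force and the opening at its end, in the units of the state.
- manip.observe(): the state, without advancing time (a new reading comes with each control period).
- grab_frame(name): name is "scene" or "side" or "wrist"; returns a dict with "frame" (384x512x3 uint8, red, green, blue), "fx", "fy", "cx", "cy" (pixels), "extrinsics" (4x4, takes a point from camera to world coordinates). Camera axes: x right, y up, looking along -z (the intrinsics and any distortion apply to the point x, -y, -z); pixel columns grow to the right and rows downward; lengths in m; the calibration is good to about 2 mm. The wrist camera is an equidistant fisheye: a pixel r from the principal point sees the ray r / f radians off the axis. A picture is of the moment at which its call begins. There is no depth.
- workorder.finish_job(): hands the job in, once; it reports no verdict.
The state is a dict: "t": time; "qpos": joint angles; "qvel": joint speeds; "effort": joint torques, N m; "eef_pos": TCP position; "orientation": TCP orientation; "contact_force": force on the tool from outside, world axes, zero at the start; "wrist_torque": the same for the moment, N m; "grip_width": opening from 0.0 (shut) to 1.0 (fully open).
Only numpy, scipy, OpenCV 4.12 (cv2) and the standard library are available. Lean on these libraries where they do the work, as an engineer would, in place of code of your own. Each camera call takes 0.05 s, during which the arm holds its last target.

## Working session

There is one attempt and no reset: what is moved stays moved. The work goes in short steps, Python scripts to look and compute and a tool call to move; the robot and the scene stay as the last step left them, time stands still between calls to the robot, and variables do not carry over. Pictures are saved under pics/ and viewed, and the job is handed in when it is done.

Besides the shell and the picture viewer there is one more tool, called after "Call:" as a command line: name --argument value ..., lists and objects as JSON in quotes. send_rows: Moves the arm, as the interface text tells. Its arguments: {"type":"object","properties":{"moves":{"type":"array"},"force":{"type":"number"}},"required":["moves"]}

```bash
mkdir -p pics
python3 - <<'E'
from cell import manip, grab_frame
import cv2,numpy as np
s=manip.observe()
print({k:np.round(v,3).tolist() for k,v in s.items()})
for n in ("scene","side","wrist"):
    f=grab_frame(n); np.savez(f'pics/{n}0.npz',**f)
    cv2.imwrite(f'pics/{n}0.png',cv2.resize(f['frame'][:,:,::-1],(768,576),interpolation=cv2.INTER_CUBIC))
    print(n,f['fx'],f['fy'],f['cx'],f['cy'],np.round(f['extrinsics'],3).tolist(),[k for k in f])
E
```

```text
{'t': 0.0, 'qpos': [61.216, 28.165, 89.349, 0.001, 62.548, -6.051], 'qvel': [-0.023, 0.13, -0.037, -0.051, -0.043, -0.055], 'effort': [-0.002, -61.845, -26.158, -0.0, 0.004, -0.0], 'eef_pos': [0.241, 0.576, 0.231], 'orientation': [[0.386, -0.001, -0.922], [0.922, -0.001, 0.386], [-0.001, -1.0, 0.0]], 'contact_force': [-0.214, 0.17, 0.534], 'wrist_torque': [0.0, -0.034, 0.034], 'grip_width': 1.002}
scene 371.42831956480137 371.42831956480137 247.55568109473091 191.2739267927722 [[0.239, -0.751, 0.616, 1.445], [0.971, 0.177, -0.161, -0.243], [0.012, 0.637, 0.771, 1.162], [0.0, 0.0, 0.0, 1.0]] ['frame', 'fx', 'fy', 'cx', 'cy', 'extrinsics']
side 485.64964864557 485.64964864557 252.1701625568858 196.39834384487062 [[0.878, 0.343, -0.334, 0.104], [-0.479, 0.624, -0.617, -0.895], [-0.003, 0.702, 0.712, 1.064], [0.0, 0.0, 0.0, 1.0]] ['frame', 'fx', 'fy', 'cx', 'cy', 'extrinsics']
wrist 297.3186396354542 297.3186396354542 255.78080306976892 191.96341659332782 [[0.388, -0.879, -0.278, 0.171], [0.922, 0.37, 0.117, 0.606], [-0.0, -0.301, 0.954, 0.373], [0.0, 0.0, 0.0, 1.0]] ['frame', 'fx', 'fy', 'cx', 'cy', 'extrinsics']
```

View pics/scene0.png

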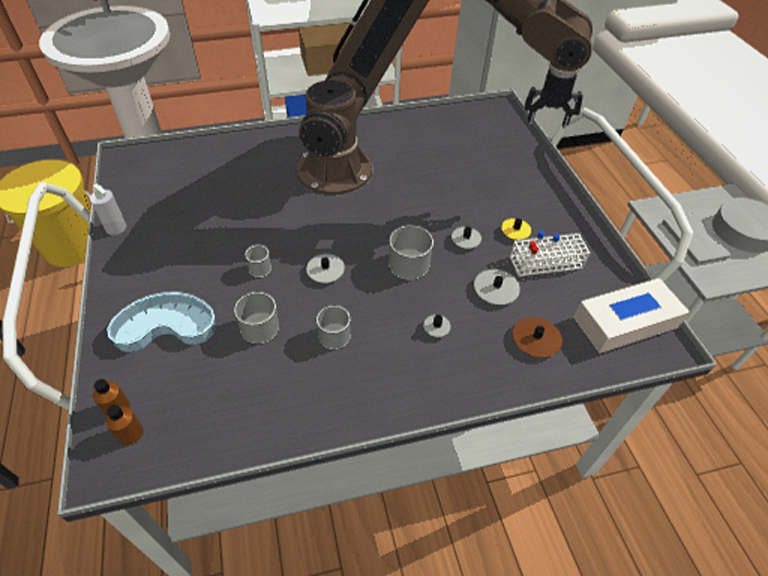

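View pics/side0.png

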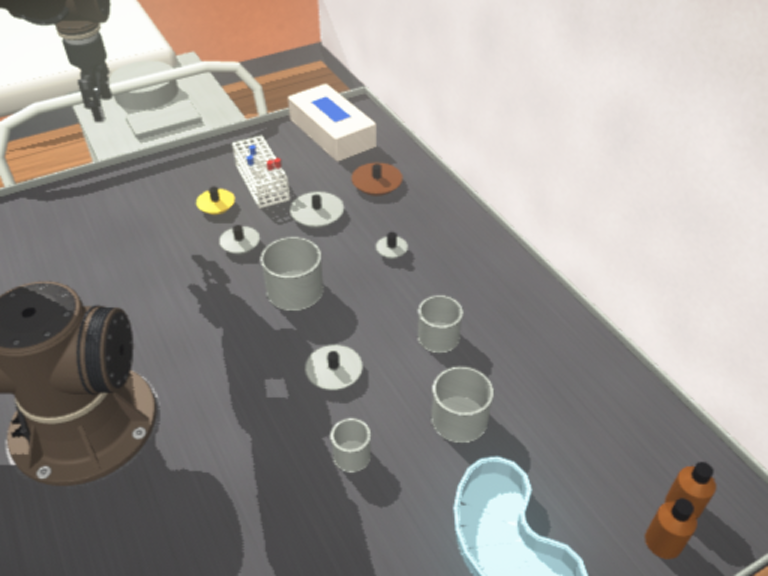

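View pics/wrist0.png

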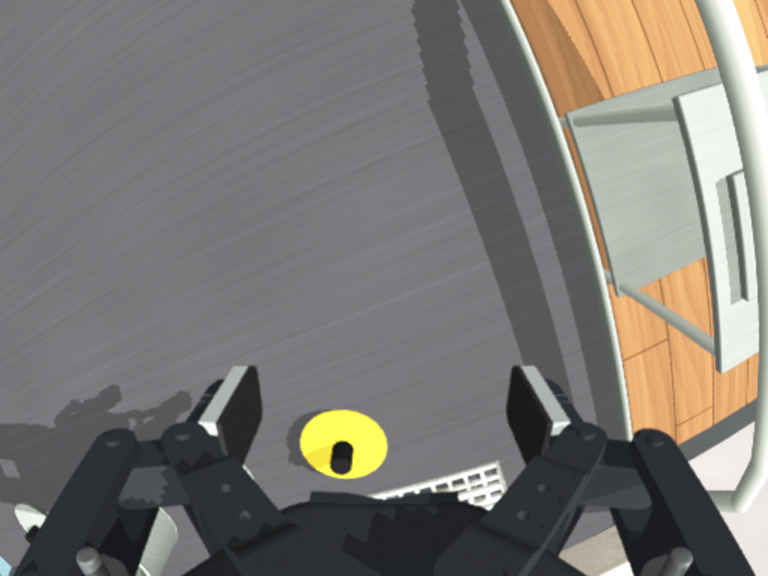

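```bash
cat > h.py <<'E'
import numpy as np, cv2
from scipy.optimize import least_squares
def load(n,i=0):
    d=np.load(f'pics/{n}{i}.npz'); return {k:d[k] for k in d}
def ray(f,uv):
    uv=np.atleast_2d(np.asarray(uv,float)); E=f['extrinsics']
    d=np.stack([(uv[:,0]-f['cx'])/f['fx'],-(uv[:,1]-f['cy'])/f['fy'],-np.ones(len(uv))],1)
    return E[:3,3], d@E[:3,:3].T
def plane(f,uv,z):
    o,d=ray(f,uv); return (o+d*((z-o[2])/d[:,2])[:,None])[:,:2]
def proj(f,P):
    E=f['extrinsics'];c=(np.atleast_2d(P)-E[:3,3])@E[:3,:3]
    return np.stack([f['cx']+f['fx']*c[:,0]/-c[:,2],f['cy']-f['fy']*c[:,1]/-c[:,2]],1)
def tri(f1,u1,f2,u2):
    A=[];b=[]
    for f,u in((f1,u1),(f2,u2)):
        o,d=ray(f,u);d=d[0]/np.linalg.norm(d[0]);M=np.eye(3)-np.outer(d,d);A.append(M);b.append(M@o)
    p,r,_,_=np.linalg.lstsq(np.vstack(A),np.hstack(b),rcond=None); return p,float(np.sqrt(r[0]))
E
python3 - <<'E'
from h import *
for n,(x0,y0,x1,y1) in (("scene",(150,130,400,250)),("side",(120,80,340,330))):
    f=load(n);im=f['frame'];hsv=cv2.cvtColor(im,cv2.COLOR_RGB2HSV)
    c=im[y0:y1,x0:x1,::-1];k=min(800/c.shape[1],600/c.shape[0]);cv2.imwrite(f'pics/{n}_crop.png',cv2.resize(c,None,fx=k,fy=k,interpolation=cv2.INTER_CUBIC))
    g=hsv[:,:,2]
    steel=((g>105)&(hsv[:,:,1]<50)).astype(np.uint8)*255
    cv2.imwrite(f'pics/{n}_steel.png',cv2.resize(steel[y0:y1,x0:x1],None,fx=k,fy=k,interpolation=cv2.INTER_NEAREST))
    blk=((g<45)).astype(np.uint8)
    num,l,st,ce=cv2.connectedComponentsWithStats(blk)
    for i in range(1,num):
        if 15<st[i,4]<150 and x0<ce[i,0]<x1 and y0<ce[i,1]<y1: print(n,'black',ce[i].round(1),st[i])
E
```

```text
scene black [344.7 149. ] [343 146   5   7  27]
scene black [311.2 154.7] [309 151   5   8  29]
scene black [216.1 175. ] [214 172   5   7  31]
scene black [331.6 187.5] [329 184   6   8  36]
scene black [291.4 213.6] [289 210   6   8  37]
scene black [358.8 221.4] [356 218   7   8  42]
```

View pics/scene_crop.png

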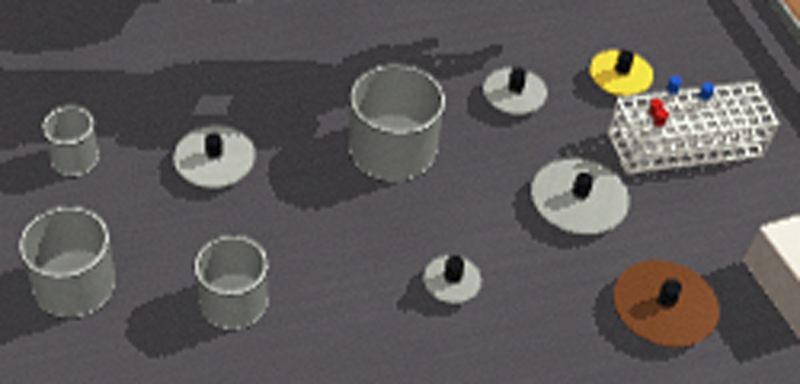

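View pics/scene_steel.png

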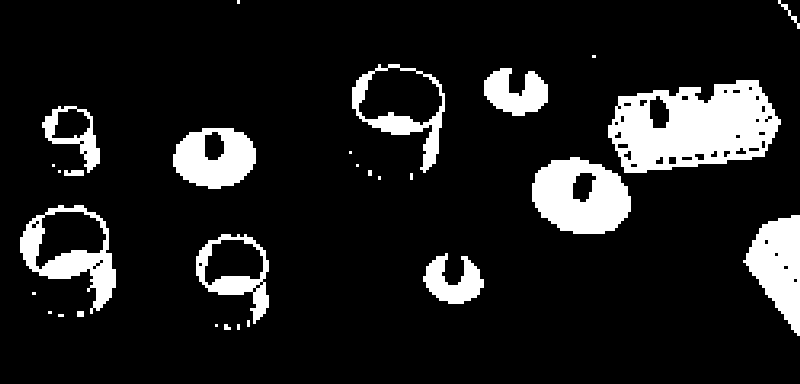

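View pics/side_steel.png

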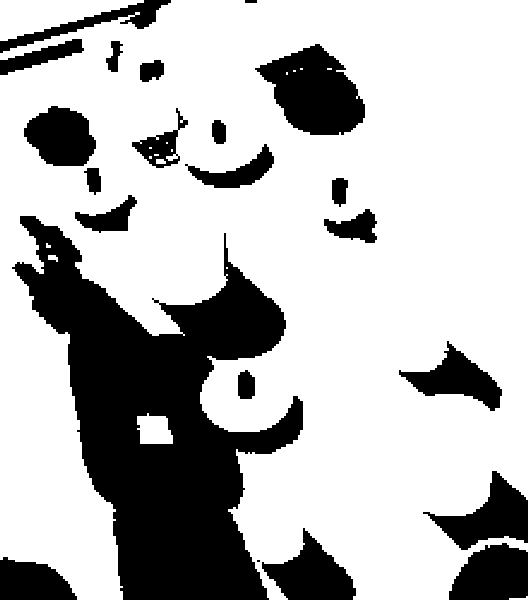

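```bash
cat > m.py <<'E'
from h import *
fs,fd=load("scene"),load("side")
def sat(f):
    h=cv2.cvtColor(f['frame'],cv2.COLOR_RGB2HSV); return h[:,:,2].astype(int),h[:,:,1].astype(int)
# rough scene pixels (512 scale)
J={62:(172,168),80:(222,213),98:(171,205),116:(274,160)}
H={62:.065,80:.075,98:.085,116:.095}
def fitrim(f,uv0c,d,h,thr):
    v,s=sat(f); r=d/2000-.0015
    c=plane(f,[uv0c],h)[0]
    ys,xs=np.nonzero((v>thr)&(s<50)); P=plane(f,np.stack([xs,ys],1),h)
    for it,w in enumerate((.02,.012,.007,.005,.005)):
        q=P[np.abs(np.hypot(*(P-c).T)-r)<w]
        c=least_squares(lambda c:np.hypot(*(q-c).T)-r,c,loss='soft_l1',f_scale=.002).x
    fr=least_squares(lambda p:np.hypot(*(q-p[:2]).T)-p[2],[*c,r],loss='soft_l1',f_scale=.002).x
    a=np.degrees(np.arctan2(*(q-c).T[::-1]))//30
    return c,fr,len(q),len(set(a))
if __name__=='__main__':
    for n,uv in J.items():
        c,fr,m,a=fitrim(fs,uv,n,H[n],120)
        uv2=proj(fd,[*c,H[n]])[0]
        print(n,'scene',c.round(4),'free r',fr.round(4),m,a, end=' | ')
        v,_=sat(fd); 
        for t in (150,165,180):
            try:
                c2,fr2,m2,a2=fitrim(fd,uv2,n,H[n],t); print('side',t,c2.round(4),fr2[2].round(4),m2,a2,end=' ')
            except Exception as e: print('x',end=' ')
        print()
    # lids: steel blob fit in scene + knobs
    v,s=sat(fs); m=((v>120)&(s<50)).astype(np.uint8)
    # knob blobs
    def blobs(f,lim,amin,amax,box):
        v,_=sat(f);n,l,st,ce=cv2.connectedComponentsWithStats((v<lim).astype(np.uint8))
        return [(ce[i],st[i]) for i in range(1,n) if amin<st[i,4]<amax and box[0]<ce[i,0]<box[2] and box[1]<ce[i,1]<box[3]]
    ks=[b for b in blobs(fs,45,15,60,(180,130,360,230))]
    kd=blobs(fd,45,15,150,(120,80,300,270))
    print('side blobs',[(b[0].round(1).tolist(),int(b[1][4])) for b in kd])
    for k,_ in ks:
        best=min(((tri(fs,k+0,fd,b[0])+(b[0],)) for b in kd),key=lambda t:t[1]+abs(t[0][2]-.036)) if kd else None
        p=best[0]; 
        # flange: contour pts
        cc=plane(fs,[k],.036)[0]
        n_,l,st,ce=cv2.connectedComponentsWithStats(m)
        q0=proj(fs,[*cc,.021])[0]
        lab=np.bincount(l[int(q0[1])-8:int(q0[1])+9,int(q0[0])-8:int(q0[0])+9].ravel(),minlength=n_);lab[0]=0
        r=None
        if lab.max()>5:
            mm=cv2.morphologyEx((l==lab.argmax()).astype(np.uint8),cv2.MORPH_CLOSE,np.ones((3,3)))
            ct=max(cv2.findContours(mm,cv2.RETR_EXTERNAL,cv2.CHAIN_APPROX_NONE)[0],key=len)[:,0]
            P=plane(fs,ct,.021)
            r=least_squares(lambda p:np.hypot(*(P-p[:2]).T)-p[2],[*cc,.05],loss='soft_l1',f_scale=.002).x
        print('knob',k.round(1),'tri',p.round(4),'err',round(best[1],4),best[2].round(1),'sceneplane',cc.round(4),'flange',None if r is None else r.round(4))
E
python3 m.py
```

```text
62 scene [ 0.3816 -0.2848] free r [ 0.3817 -0.2848  0.0294] 49 12 | side 150 [ 0.38   -0.2855] 0.0297 193 12 side 165 [ 0.38   -0.2855] 0.0298 155 12 side 180 [ 0.3801 -0.2856] 0.0299 113 12 
80 scene [ 0.6491 -0.1292] free r [ 0.6491 -0.1292  0.0385] 89 12 | side 150 [ 0.6482 -0.1297] 0.0389 159 12 side 165 [ 0.6482 -0.1296] 0.0388 126 12 side 180 [ 0.6482 -0.1302] 0.0389 68 12 
98 scene [ 0.5804 -0.3084] free r [ 0.5803 -0.3084  0.0476] 116 12 | side 150 [ 0.5793 -0.3093] 0.0476 262 12 side 165 [ 0.5794 -0.3095] 0.0477 209 12 side 180 [ 0.5793 -0.3098] 0.0481 151 12 
116 scene [0.4586 0.1225] free r [0.4587 0.1225 0.0563] 90 12 | side 150 [0.4568 0.1221] 0.0566 199 12 side 165 [0.457  0.1224] 0.0566 141 12 side 180 [0.4573 0.1221] 0.0567 87 12 
side blobs []Traceback (most recent call last):
  File "m.py", line 40, in <module>
    p=best[0];
      ~~~~^^^
TypeError: 'NoneType' object is not subscriptable
```

View pics/side_crop.png

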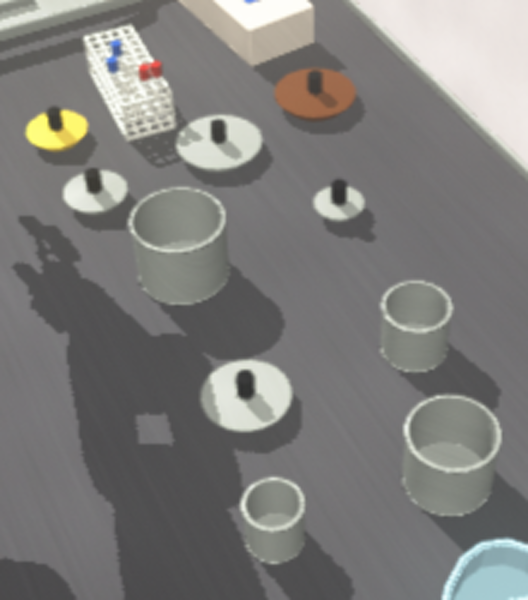

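```bash
sed -i 's/blobs(fd,45,15,150/blobs(fd,75,20,150/' m.py; python3 m.py | tail -n +5
```

```text
side blobs [([250.6, 114.6], 27), ([142.4, 129.3], 23), ([210.5, 134.5], 30), ([158.6, 155.1], 38), ([261.0, 159.5], 46), ([221.8, 239.8], 56)]
knob [344.7 149. ] tri [0.4098 0.4625 0.0364] err 0.0003 [142.4 129.3] sceneplane [0.4092 0.4629] flange None
knob [311.2 154.7] tri [0.4096 0.3075 0.036 ] err 0.0005 [158.6 155.1] sceneplane [0.4093 0.3078] flange [0.4137 0.306  0.0398]
knob [216.1 175. ] tri [ 0.4329 -0.1113  0.0372] err 0.0 [221.8 239.8] sceneplane [ 0.4318 -0.1111] flange [ 0.4374 -0.1109  0.0493]
knob [331.6 187.5] tri [0.6028 0.3231 0.0364] err 0.0003 [210.5 134.5] sceneplane [0.6023 0.3235] flange [0.606  0.3217 0.0586]
knob [291.4 213.6] tri [0.6893 0.1265 0.0378] err 0.0002 [261.  159.5] sceneplane [0.688  0.1272] flange [0.6915 0.1265 0.0309]
knob [358.8 221.4] tri [0.7782 0.3603 0.034 ] err 0.0003 [250.6 114.6] sceneplane [0.7792 0.3595] flange None
```

Each rim's two views agree to about 1.5 mm. Lids matched by flange radius, in scene pixels (512 wide):

| Candidates | Scene pixel | Which is meant |
|---|---|---|
| knob_62 | (291,214) | Steel, 62 mm measured |
| knob_98 | (216,175) | Steel, 99 mm measured |
| knob_80: steel or yellow | (311,155) or (345,149) | Steel; the yellow one is the look-alike |
| knob_116: steel or brown | (332,188) or (359,221) | Steel, 117 mm measured; the brown one is not meant |

Both enlarged crops show these colours clearly. I'll start with lid 116.

```bash
cat > go.py <<'E'
import sys,numpy as np
from cell import manip
K={62:(.6893,.1265),80:(.4096,.3075),98:(.4329,-.1113),116:(.6028,.3231)}
J={62:(.381,-.285),80:(.6487,-.1295),98:(.58,-.309),116:(.458,.1223)}
def d(x,y,z,s=None):
    s=s or manip.observe(); return np.asarray(s['orientation']).T@(np.array([x,y,z])-s['eef_pos'])
if __name__=='__main__':
    s=manip.observe(); print(round(s['t'],2),np.round(s['eef_pos'],4),'J6',round(s['qpos'][5]),'F',np.round(s['contact_force'],1),'g',round(s['grip_width'],3))
    for a in sys.argv[1:]:
        x,y,z=map(float,a.split(',')); print(a,np.round(d(x,y,z,s)*1000,1))
E
python3 go.py .6028,.3231,.12
```

```text
0.15 [0.2414 0.5763 0.2309] J6 -6 F [0.1 0.6 1.1] g 0.999
.6028,.3231,.12 [ -93.8  110.9 -431.1]
```

Call:
send_rows --moves '[[[0.7,-0.012,0.01,-0.054,0,0,0],[0.7,-0.024,0.015,-0.108,0,0,0],[0.7,-0.035,0.02,-0.162,0,0,0],[0.7,-0.047,0.025,-0.216,0,0,0],[0.7,-0.059,0.03,-0.27,0,0,0]]]' --force 60

```text
t: 0.78
eef_pos: [0.469, 0.4165, 0.201]
orientation: [[0.386, -0.0, -0.922], [0.922, -0.0, 0.386], [-0.0, -1.0, 0.0]]
contact_force: [0.5, 0.4, -0.4]
grip_width: 0.697
```

Call:
send_rows --moves '[[[0.7,-0.01,0.015,-0.045,0,0,0],[0.7,-0.02,0.03,-0.09,0,0,0],[0.7,-0.03,0.05,-0.135,0,0,0],[0.7,-0.035,0.07,-0.161,0,0,0],[0.7,-0.035,0.08,-0.161,0,0,0]]]'

```text
t: 1.4
eef_pos: [0.6035, 0.3217, 0.1196]
orientation: [[0.389, -0.001, -0.921], [0.921, -0.001, 0.389], [-0.001, -1.0, 0.001]]
contact_force: [-0.3, -0.4, 0.1]
grip_width: 0.7
```

```bash
python3 go.py .6028,.3231,.025
cat > snap.py <<'E'
import sys,cv2,numpy as np
from cell import grab_frame
n,tag=sys.argv[1:3]
f=grab_frame(n);np.savez(f'pics/{n}{tag}.npz',**f)
c=f['frame'][:,:,::-1]
if len(sys.argv)>3:
    x0,y0,x1,y1=map(int,sys.argv[3].split(','));c=c[y0:y1,x0:x1]
k=min(800/c.shape[1],600/c.shape[0]);cv2.imwrite(f'pics/{n}{tag}.png',cv2.resize(c,None,fx=k,fy=k,interpolation=cv2.INTER_CUBIC))
E
python3 snap.py wrist 1; python3 snap.py side 1 120,60,340,330
```

```text
1.4 [0.6035 0.3217 0.1196] J6 -45 F [-0.3 -0.4  0.1] g 0.7
.6028,.3231,.025 [ 1.1 94.6  1.1]
```

View pics/wrist1.png

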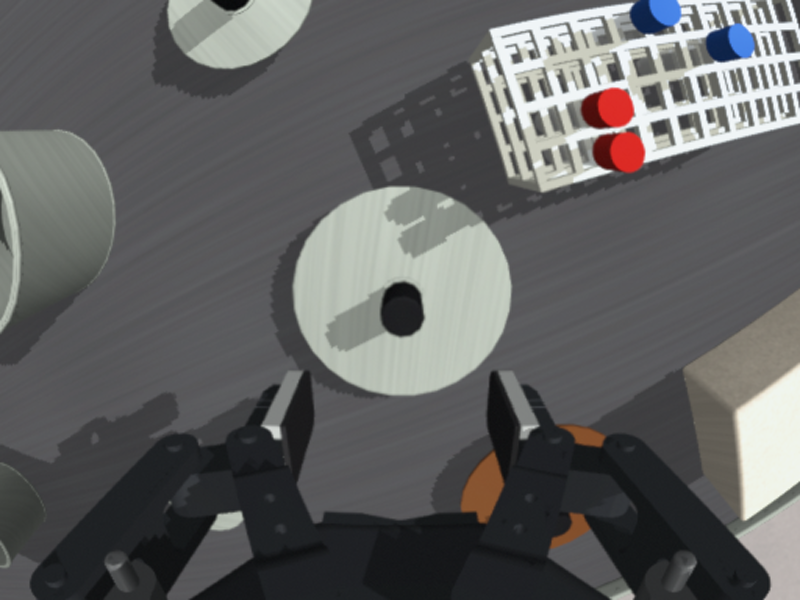

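View pics/side1.png

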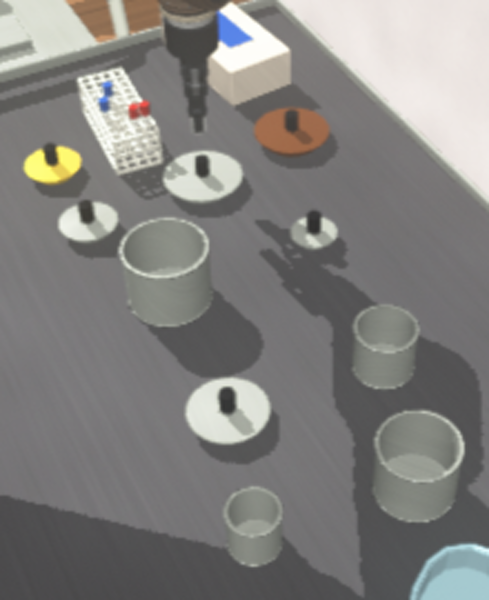

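The wrist view shows the steel 116 lid with its knob top at about (403,314), centred between the fingers; the side view has the gripper above it and clear of the rack. I'll check the knob position with the fisheye model.

```bash
cat > wr.py <<'E'
import numpy as np,sys
def wray(f,u,v,z):
    a=(u-f['cx'])/f['fx'];b=(v-f['cy'])/f['fy'];r=np.hypot(a,b);k=np.sin(r)/r if r>1e-9 else 1
    d=f['extrinsics'][:3,:3]@np.array([a*k,-b*k,-np.cos(r)]);o=f['extrinsics'][:3,3];return o+d*(z-o[2])/d[2]
if __name__=='__main__':
    f=dict(np.load(f'pics/wrist{sys.argv[1]}.npz'));u,v,z=map(float,sys.argv[2:5]);print(wray(f,u*.64,v*.64,z).round(4))
E
python3 wr.py 1 403 314 .051; python3 wr.py 1 402 309 .036
```

```text
[0.6019 0.3245 0.051 ]
[0.604  0.3231 0.036 ]
```

Call:
send_rows --moves '[[[0.7,0.001,0.025,0.001,0,0,0],[0.7,0.001,0.05,0.001,0,0,0],[0.7,0.001,0.075,0.001,0,0,0],[0.7,0.001,0.09,0.001,0,0,0],[0.7,0.001,0.094,0.001,0,0,0]]]'

```text
t: 2.12
eef_pos: [0.6017, 0.3251, 0.0272]
orientation: [[0.386, -0.0, -0.923], [0.923, -0.0, 0.386], [-0.0, -1.0, 0.0]]
contact_force: [0.0, -0.5, 0.4]
grip_width: 0.702
```

Call:
send_rows --moves '[[[0.0,0,0,0,0,0,0],[0.0,0,0,0,0,0,0],[0.0,0,0,0,0,0,0],[0.0,0,0,0,0,0,0],[0.0,0,0,0,0,0,0]]]'

```text
t: 2.75
eef_pos: [0.6026, 0.3247, 0.0285]
orientation: [[0.387, 0.001, -0.922], [0.922, 0.001, 0.387], [0.001, -1.0, -0.001]]
contact_force: [-2.2, 0.1, 6.0]
grip_width: 0.234
```

Call:
send_rows --moves '[[[0.0,0,-0.005,0,0,0,0],[0.0,0,-0.02,0,0,0,0],[0.0,0,-0.05,0,0,0,0],[0.0,0,-0.09,0,0,0,0],[0.0,0,-0.13,0,0,0,0]]]'

```text
t: 3.38
eef_pos: [0.6021, 0.3245, 0.1594]
orientation: [[0.386, 0.0, -0.922], [0.922, 0.0, 0.386], [0.0, -1.0, -0.0]]
contact_force: [-0.5, 0.1, -2.5]
grip_width: 0.236
```

```bash
python3 snap.py wrist 2; python3 snap.py side 2 120,60,340,330;python3 go.py .458,.1223,.155 .458,.1223,.105
```

```text
3.48 [0.6038 0.3252 0.1631] J6 -44 F [ 0.3  1.1 -1.6] g 0.237
.458,.1223,.155 [-243.5    6.4   56.1]
.458,.1223,.105 [-243.8   56.4   56.4]
```

View pics/wrist2.png

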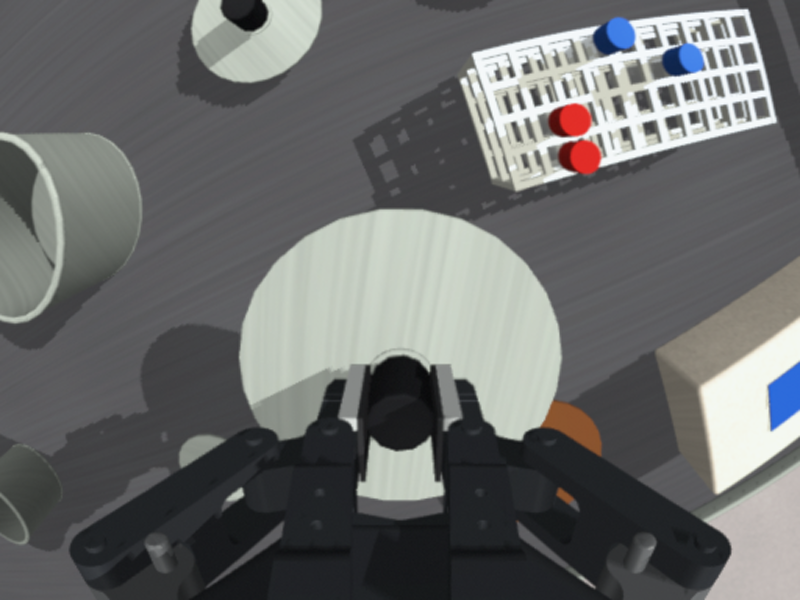

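View pics/side2.png

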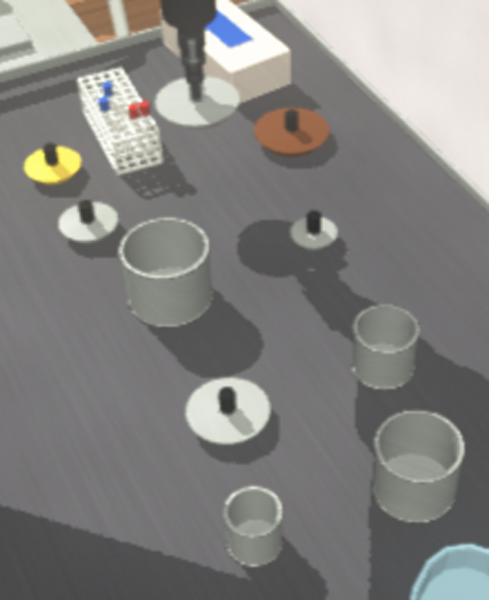

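Lid 116 is held level at its knob and nothing else moved. I'll carry it to jar 116.

Call:
send_rows --moves '[[[0.0,-0.04,0,0.009,0,0,0],[0.0,-0.1,0,0.023,0,0,0],[0.0,-0.16,0,0.037,0,0,0],[0.0,-0.215,0,0.05,0,0,0],[0.0,-0.242,0,0.056,0,0,0]]]'

```text
t: 4.1
eef_pos: [0.4551, 0.1213, 0.1575]
orientation: [[0.387, -0.001, -0.922], [0.922, -0.0, 0.387], [-0.0, -1.0, 0.001]]
contact_force: [0.3, 0.2, -1.3]
grip_width: 0.236
```

Call:
send_rows --moves '[[[0.0,0,0.01,0,0,0,0],[0.0,0,0.02,0,0,0,0],[0.0,0,0.025,0,0,0,0],[0.0,0,0.028,0,0,0,0],[0.0,0,0.028,0,0,0,0]]]'

```text
t: 4.72
eef_pos: [0.4571, 0.1233, 0.129]
orientation: [[0.386, -0.0, -0.923], [0.923, 0.0, 0.386], [-0.0, -1.0, 0.0]]
contact_force: [-0.4, 0.5, -1.7]
grip_width: 0.234
```

```bash
python3 snap.py wrist 3; python3 snap.py side 3 150,100,260,230;python3 snap.py scene 3 220,80,330,210;python3 go.py .458,.1223,.106
```

```text
4.88 [0.4571 0.1231 0.1294] J6 -60 F [ 0.3 -0.1 -1.1] g 0.235
.458,.1223,.106 [-0.4 23.4 -1.1]
```

View pics/side3.png

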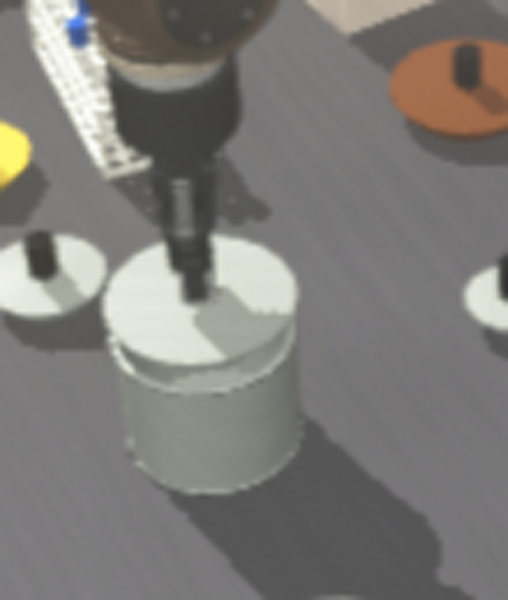

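View pics/scene3.png

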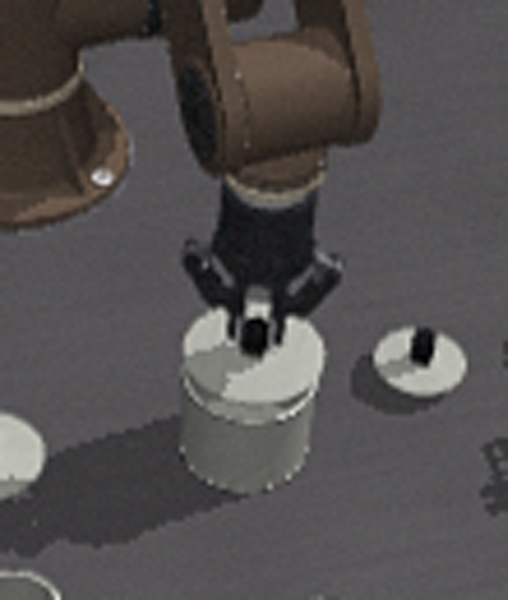

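The lid is centred over the jar in both views. Next I lower it gently.

Call:
send_rows --moves '[[[0.0,0,0.006,0,0,0,0],[0.0,0,0.012,0,0,0,0],[0.0,0,0.017,0,0,0,0],[0.0,0,0.021,0,0,0,0],[0.0,0,0.022,0,0,0,0]]]'

```text
t: 5.5
eef_pos: [0.4569, 0.123, 0.1074]
orientation: [[0.386, -0.0, -0.922], [0.922, 0.0, 0.386], [-0.0, -1.0, 0.0]]
contact_force: [-4.1, -0.5, 15.2]
grip_width: 0.232
```

```bash
python3 go.py .458,.1223,.106; python3 snap.py side 4 150,100,260,230
```

```text
5.5 [0.4569 0.123  0.1074] J6 -60 F [-4.1 -0.5 15.2] g 0.232
.458,.1223,.106 [-0.2  1.4 -1.2]
```

View pics/side4.png

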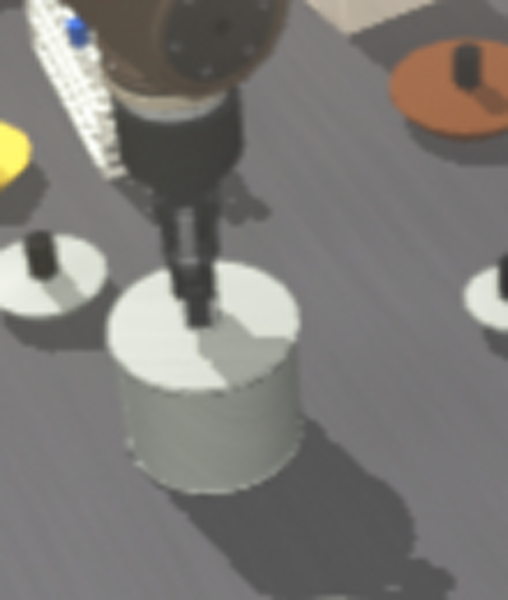

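Flange is down on the rim with 15 N of reaction force. Release and rise.

Call:
send_rows --moves '[[[0.6,0,0,0,0,0,0],[0.6,0,0,0,0,0,0],[0.6,0,0,0,0,0,0],[0.6,0,-0.01,0,0,0,0],[0.6,0,-0.04,0,0,0,0]]]'

```text
t: 6.18
eef_pos: [0.4565, 0.1229, 0.1474]
orientation: [[0.387, -0.002, -0.922], [0.922, -0.0, 0.387], [-0.001, -1.0, 0.002]]
contact_force: [-0.4, -0.2, -0.4]
grip_width: 0.598
```

```bash
python3 go.py .4096,.3075,.16; python3 snap.py side 5 150,100,260,230;python3 snap.py wrist 5
```

```text
6.17 [0.4565 0.1229 0.1474] J6 -60 F [-0.4 -0.2 -0.4] g 0.598
.4096,.3075,.16 [152.1 -12.6 114.7]
```

View pics/side5.png

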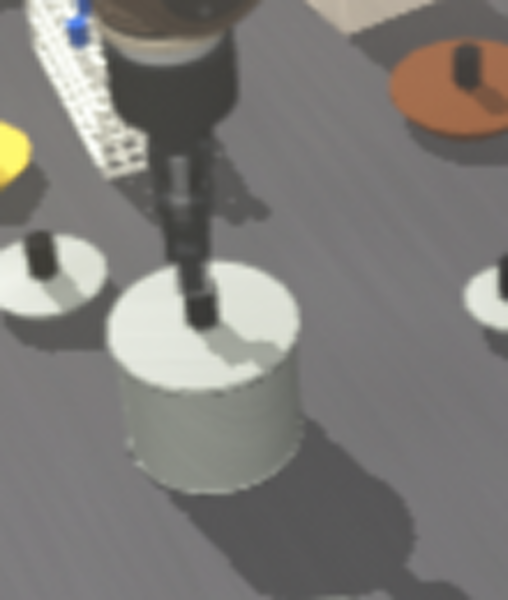

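View pics/wrist5.png

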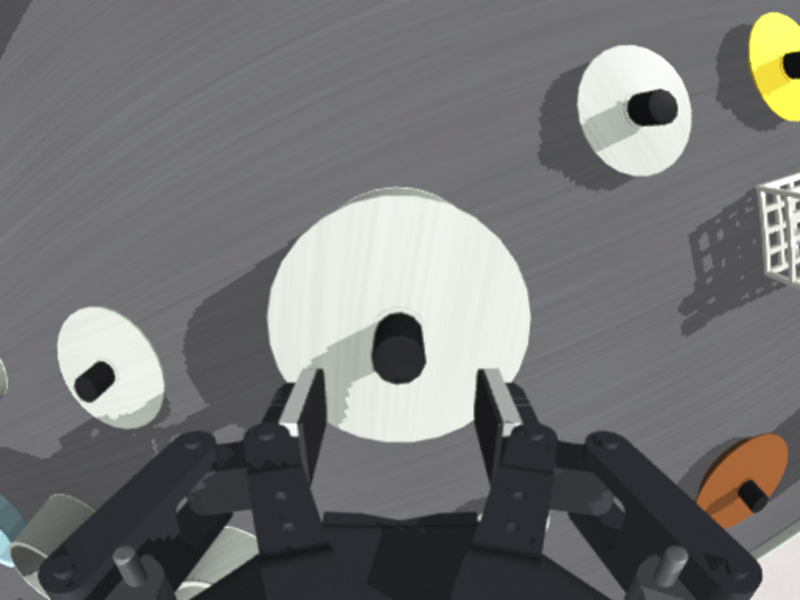

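Lid 116 is seated: in the side view the flange lies flush on the rim, and in the wrist view its knob is at about (398,355). Next is lid 80, the steel one at (635,110) in the wrist view; the yellow one at (790,65) stays.

Call:
send_rows --moves '[[[0.7,0.02,-0.025,0.015,0,0,0],[0.7,0.055,-0.03,0.042,0,0,0],[0.7,0.1,-0.02,0.076,0,0,0],[0.7,0.14,0.0,0.107,0,0,0],[0.7,0.152,0.025,0.116,0,0,0]]]'

```text
t: 6.9
eef_pos: [0.408, 0.3104, 0.1221]
orientation: [[0.384, 0.001, -0.923], [0.923, 0.001, 0.384], [0.001, -1.0, -0.001]]
contact_force: [0.3, -0.2, -0.4]
grip_width: 0.701
```

```bash
python3 snap.py wrist 6;python3 go.py .4096,.3075,.027
```

```text
6.95 [0.4068 0.31   0.1191] J6 -38 F [-2.3  0.6 -3.4] g 0.698
.4096,.3075,.027 [-1.1 92.1 -3.7]
```

View pics/wrist6.png

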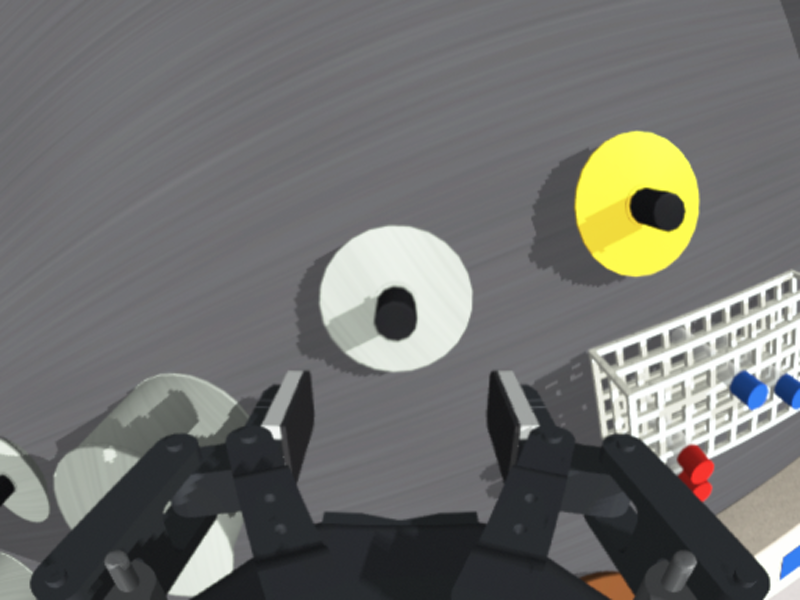

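```bash
python3 wr.py 6 397 320 .051; python3 wr.py 6 396 313 .036; python3 go.py .4096,.3075,.027
```

```text
[0.409 0.309 0.051]
[0.4103 0.3079 0.036 ]
6.95 [0.4068 0.31   0.1191] J6 -38 F [-2.3  0.6 -3.4] g 0.698
.4096,.3075,.027 [-1.1 92.1 -3.7]
```

The wrist ray gives (0.4096, 0.308), in agreement with the triangulation. Descend and grasp.

Call:
send_rows --moves '[[[0.7,0.0,0.025,0.0,0,0,0],[0.7,0.0,0.05,0.0,0,0,0],[0.7,0.0,0.075,0.0,0,0,0],[0.7,0.0,0.09,0,0,0,0],[0.7,0,0.095,0,0,0,0]]]'

```text
t: 7.58
eef_pos: [0.4088, 0.3077, 0.027]
orientation: [[0.387, -0.001, -0.922], [0.922, -0.0, 0.387], [-0.001, -1.0, 0.001]]
contact_force: [0.2, 0.9, -0.2]
grip_width: 0.699
```

Call:
send_rows --moves '[[[0.0,0,0,0,0,0,0],[0.0,0,0,0,0,0,0],[0.0,0,0,0,0,0,0],[0.0,0,0,0,0,0,0],[0.0,0,0,0,0,0,0]]]'

```text
t: 8.2
eef_pos: [0.4091, 0.3082, 0.0282]
orientation: [[0.386, 0.001, -0.922], [0.922, 0.001, 0.386], [0.001, -1.0, -0.001]]
contact_force: [-1.5, -0.7, 5.8]
grip_width: 0.234
```

Call:
send_rows --moves '[[[0.0,0,-0.005,0,0,0,0],[0.0,0,-0.02,0,0,0,0],[0.0,0,-0.06,0,0,0,0],[0.0,0,-0.11,0,0,0,0],[0.0,0,-0.16,0,0,0,0]]]'

```text
t: 8.82
eef_pos: [0.4084, 0.3078, 0.1899]
orientation: [[0.386, 0.0, -0.922], [0.922, 0.0, 0.386], [0.0, -1.0, -0.0]]
contact_force: [0.4, -0.7, -0.1]
grip_width: 0.234
```

```bash
python3 snap.py wrist 7;python3 go.py .6487,-.1295,.187
```

```text
8.88 [0.4102 0.3089 0.1958] J6 -38 F [ 2.1 -0.   6.2] g 0.237
.6487,-.1295,.187 [-312.4    8.7 -389.3]
```

View pics/wrist7.png

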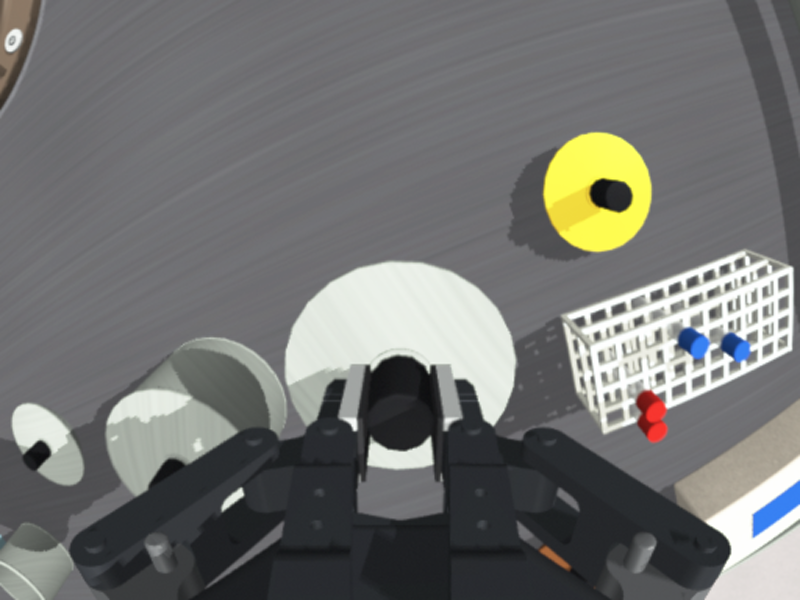

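```bash
python3 snap.py scene 7 150,80,400,260;python3 snap.py side 7 120,60,340,330
```

```text
(no output)
```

View pics/scene7.png

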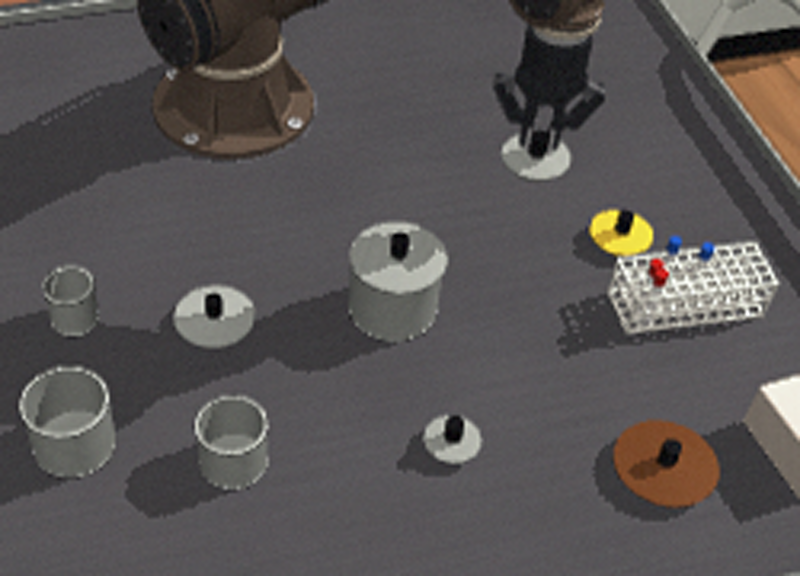

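View pics/side7.png

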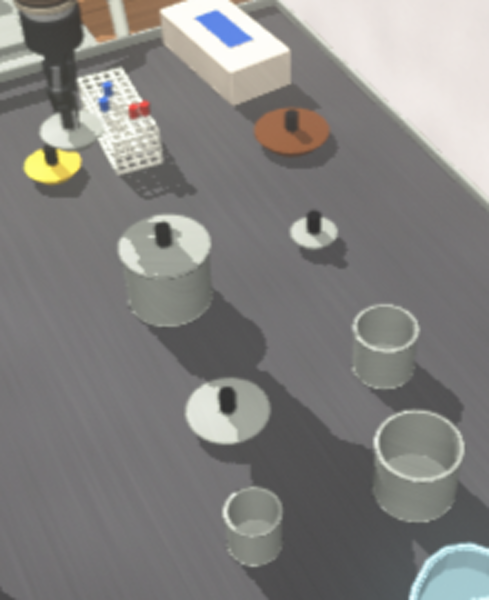

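The dark crescent on jar 116 is a shadow: both views show it closed and upright. Carrying lid 80 to jar 80.

Call:
send_rows --moves '[[[0.0,-0.02,0,-0.025,0,0,0],[0.0,-0.051,0,-0.064,0,0,0],[0.0,-0.085,0,-0.107,0,0,0],[0.0,-0.12,0,-0.15,0,0,0],[0.0,-0.155,0,-0.195,0,0,0]]]'

```text
t: 9.6
eef_pos: [0.5288, 0.088, 0.1866]
orientation: [[0.386, -0.002, -0.922], [0.922, 0.0, 0.386], [-0.001, -1.0, 0.002]]
contact_force: [1.6, 0.4, -0.6]
grip_width: 0.233
```

Call:
send_rows --moves '[[[0.0,-0.035,0,-0.044,0,0,0],[0.0,-0.07,0,-0.088,0,0,0],[0.0,-0.105,0,-0.132,0,0,0],[0.0,-0.14,0,-0.175,0,0,0],[0.0,-0.155,0,-0.194,0,0,0]]]'

```text
t: 10.22
eef_pos: [0.648, -0.1309, 0.1858]
orientation: [[0.388, -0.002, -0.921], [0.921, 0.0, 0.388], [-0.0, -1.0, 0.002]]
contact_force: [0.0, 0.4, -0.9]
grip_width: 0.234
```

Call:
send_rows --moves '[[[0.0,0,0.015,0,0,0,0],[0.0,0,0.04,0,0,0,0],[0.0,0,0.06,0,0,0,0],[0.0,0,0.075,0,0,0,0],[0.0,0,0.078,0,0,0,0]]]'

```text
t: 10.85
eef_pos: [0.647, -0.1274, 0.1079]
orientation: [[0.386, -0.002, -0.923], [0.923, 0.001, 0.386], [-0.0, -1.0, 0.002]]
contact_force: [0.8, 0.6, -0.9]
grip_width: 0.23
```

```bash
python3 snap.py side 8 240,150,340,280;python3 snap.py scene 8 170,130,280,250;python3 go.py .6487,-.1295,.086
```

```text
10.95 [ 0.6476 -0.1279  0.1091] J6 -84 F [ 0.1 -0.3 -0.2] g 0.231
.6487,-.1295,.086 [-1.1 23.1 -1.6]
```

View pics/side8.png

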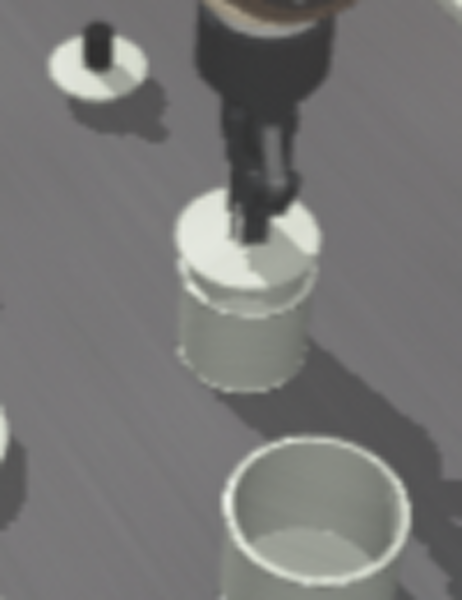

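View pics/scene8.png

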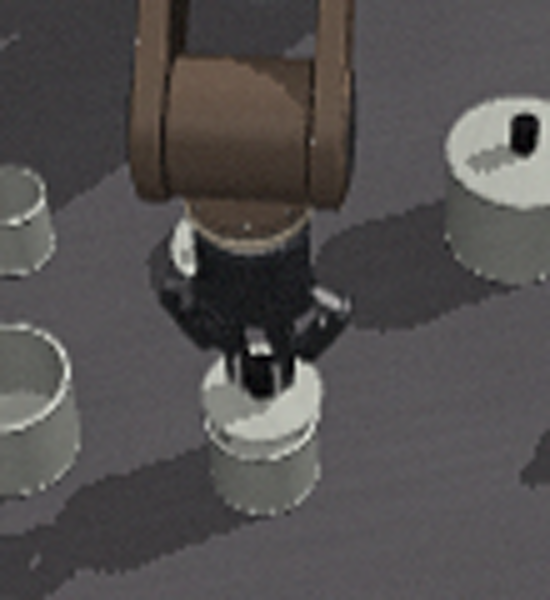

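Lid 80 hangs concentric just above jar 80 in both views. Lower it, release, rise.

Call:
send_rows --moves '[[[0.0,0,0.006,0,0,0,0],[0.0,0,0.012,0,0,0,0],[0.0,0,0.017,0,0,0,0],[0.0,0,0.021,0,0,0,0],[0.0,0,0.022,0,0,0,0]]]'

```text
t: 11.58
eef_pos: [0.6477, -0.1283, 0.0873]
orientation: [[0.387, -0.0, -0.922], [0.922, 0.0, 0.387], [0.0, -1.0, 0.0]]
contact_force: [-2.6, -0.4, 5.1]
grip_width: 0.237
```

```bash
python3 go.py .6487,-.1295,.086; python3 snap.py side 9 240,150,340,280
```

```text
11.57 [ 0.6477 -0.1283  0.0873] J6 -84 F [-2.6 -0.4  5.1] g 0.237
.6487,-.1295,.086 [-0.7  1.3 -1.4]
```

View pics/side9.png

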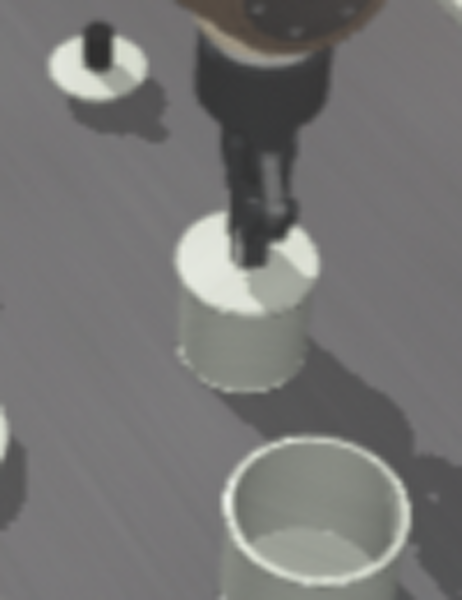

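Call:
send_rows --moves '[[[0.6,0,0,0,0,0,0],[0.6,0,0,0,0,0,0],[0.6,0,0,0,0,0,0],[0.6,0,-0.01,0,0,0,0],[0.6,0,-0.05,0,0,0,0]]]'

```text
t: 12.25
eef_pos: [0.6469, -0.1281, 0.1365]
orientation: [[0.387, -0.004, -0.922], [0.922, 0.001, 0.387], [-0.0, -1.0, 0.004]]
contact_force: [1.0, 1.1, -0.8]
grip_width: 0.598
```

```bash
python3 go.py .6893,.1265,.122; python3 snap.py side 10 240,150,340,280;python3 snap.py wrist 10
```

```text
12.25 [ 0.6469 -0.1281  0.1365] J6 -84 F [ 1.   1.1 -0.8] g 0.598
.6893,.1265,.122 [251.2  14.7  59.2]
```

View pics/side10.png

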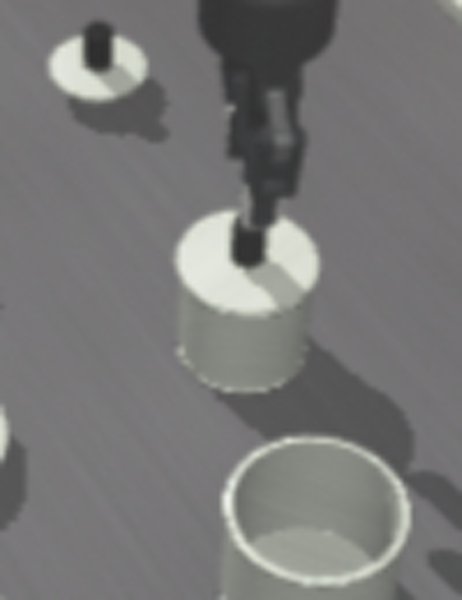

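View pics/wrist10.png

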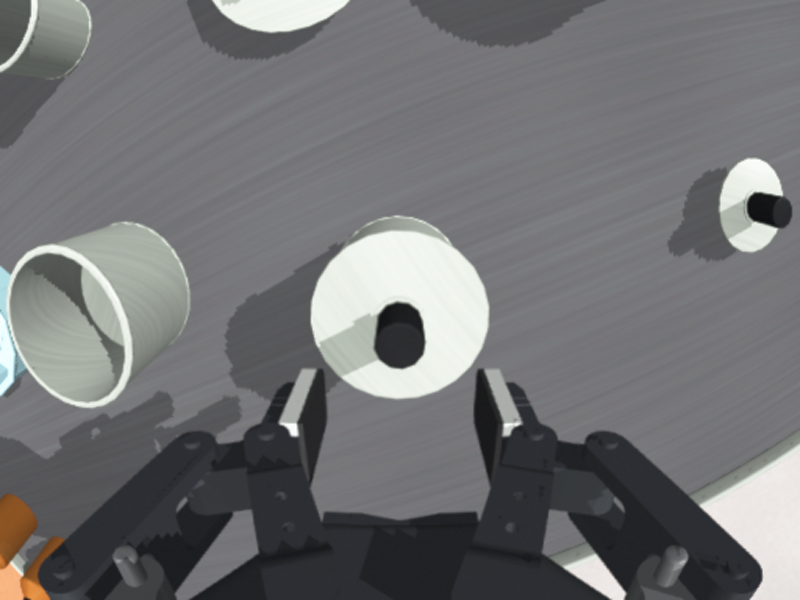

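Lid 80 is flush on jar 80, viewed from the side and from above. Next, lid 62, the small steel one at (752,205) in the wrist view.

Call:
send_rows --moves '[[[0.7,0.04,-0.02,0.01,0,0,0],[0.7,0.1,-0.02,0.024,0,0,0],[0.7,0.16,-0.01,0.039,0,0,0],[0.7,0.22,0.0,0.053,0,0,0],[0.7,0.251,0.015,0.061,0,0,0]]]'

```text
t: 12.98
eef_pos: [0.6887, 0.1301, 0.1225]
orientation: [[0.384, 0.001, -0.923], [0.923, 0.0, 0.384], [0.001, -1.0, -0.001]]
contact_force: [0.8, 0.0, 0.1]
grip_width: 0.703
```

```bash
python3 snap.py wrist 11;python3 go.py .6893,.1265,.027
```

```text
13.03 [0.6879 0.1326 0.1201] J6 -62 F [-2.   1.9 -1.1] g 0.698
.6893,.1265,.027 [-5.1 93.1 -3.8]
```

View pics/wrist11.png

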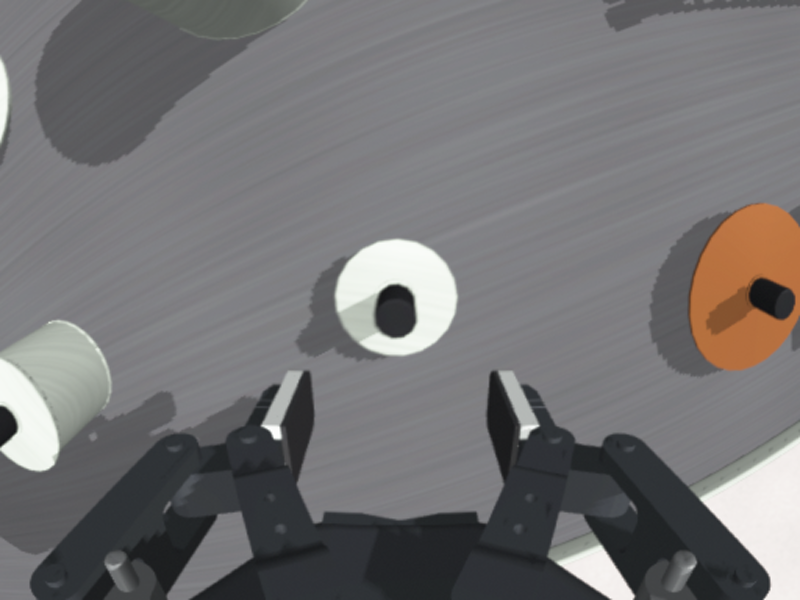

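```bash
python3 wr.py 11 397 317 .051;python3 wr.py 11 397 311 .036
```

```text
[0.6885 0.1292 0.051 ]
[0.6903 0.1283 0.036 ]
```

Call:
send_rows --moves '[[[0.7,0.0,0.025,0.0,0,0,0],[0.7,0.0,0.05,0.0,0,0,0],[0.7,0.0,0.075,0.0,0,0,0],[0.7,0.0,0.09,0,0,0,0],[0.7,0,0.095,0,0,0,0]]]'

```text
t: 13.65
eef_pos: [0.6883, 0.1267, 0.0267]
orientation: [[0.387, -0.001, -0.922], [0.922, 0.0, 0.387], [-0.0, -1.0, 0.001]]
contact_force: [-0.5, -0.2, 0.6]
grip_width: 0.697
```

Call:
send_rows --moves '[[[0.0,0,0,0,0,0,0],[0.0,0,0,0,0,0,0],[0.0,0,0,0,0,0,0],[0.0,0,0,0,0,0,0],[0.0,0,0,0,0,0,0]]]'

```text
t: 14.28
eef_pos: [0.689, 0.1268, 0.0285]
orientation: [[0.386, 0.002, -0.922], [0.922, 0.0, 0.386], [0.001, -1.0, -0.002]]
contact_force: [-0.1, -0.4, 5.5]
grip_width: 0.231
```

Call:
send_rows --moves '[[[0.0,0,-0.005,0,0,0,0],[0.0,0,-0.02,0,0,0,0],[0.0,0,-0.06,0,0,0,0],[0.0,0,-0.11,0,0,0,0],[0.0,0,-0.16,0,0,0,0]]]'

```text
t: 14.9
eef_pos: [0.6883, 0.1268, 0.1898]
orientation: [[0.386, 0.001, -0.922], [0.922, 0.0, 0.386], [0.0, -1.0, -0.0]]
contact_force: [-0.2, 0.4, -0.8]
grip_width: 0.235
```

```bash
python3 snap.py wrist 12;python3 go.py .381,-.285,.187
```

```text
14.95 [0.6904 0.1271 0.1974] J6 -62 F [1.  0.5 6.3] g 0.234
.381,-.285,.187 [-499.7    6.9  126.3]
```

View pics/wrist12.png

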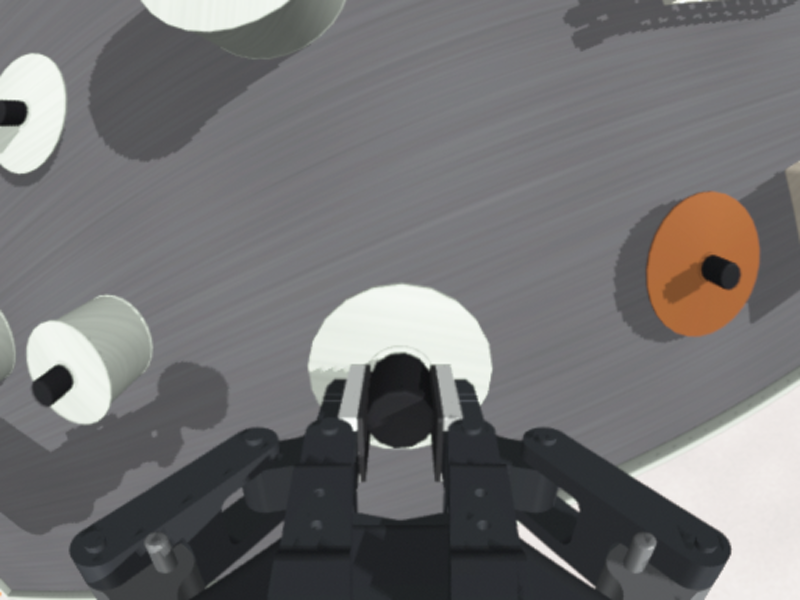

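Lid 62 is held level. Carry it to jar 62.

Call:
send_rows --moves '[[[0.0,-0.03,0,0.008,0,0,0],[0.0,-0.08,0,0.02,0,0,0],[0.0,-0.135,0,0.034,0,0,0],[0.0,-0.19,0,0.048,0,0,0],[0.0,-0.245,0,0.062,0,0,0]]]'

```text
t: 15.58
eef_pos: [0.5354, -0.0763, 0.1881]
orientation: [[0.386, 0.001, -0.922], [0.922, -0.0, 0.386], [0.0, -1.0, -0.001]]
contact_force: [0.7, -0.7, -1.9]
grip_width: 0.233
```

Call:
send_rows --moves '[[[0.0,-0.055,0,0.014,0,0,0],[0.0,-0.11,0,0.028,0,0,0],[0.0,-0.165,0,0.041,0,0,0],[0.0,-0.22,0,0.055,0,0,0],[0.0,-0.253,0,0.063,0,0,0]]]'

```text
t: 16.2
eef_pos: [0.3793, -0.2859, 0.1881]
orientation: [[0.388, 0.001, -0.922], [0.922, -0.001, 0.388], [-0.0, -1.0, -0.001]]
contact_force: [0.1, 0.2, -1.9]
grip_width: 0.234
```

Call:
send_rows --moves '[[[0.0,0,0.015,0,0,0,0],[0.0,0,0.04,0,0,0,0],[0.0,0,0.07,0,0,0,0],[0.0,0,0.085,0,0,0,0],[0.0,0,0.088,0,0,0,0]]]'

```text
t: 16.82
eef_pos: [0.3806, -0.2841, 0.0991]
orientation: [[0.387, -0.0, -0.922], [0.922, 0.001, 0.387], [0.0, -1.0, 0.001]]
contact_force: [-0.1, 0.4, -0.4]
grip_width: 0.231
```

```bash
python3 snap.py side 13 180,230,290,350;python3 snap.py scene 13 120,100,230,220;python3 go.py .381,-.285,.076
```

```text
16.93 [ 0.3809 -0.2843  0.0997] J6 -112 F [-0.1 -0.2 -0.8] g 0.235
.381,-.285,.076 [-0.6 23.7 -0.4]
```

View pics/side13.png

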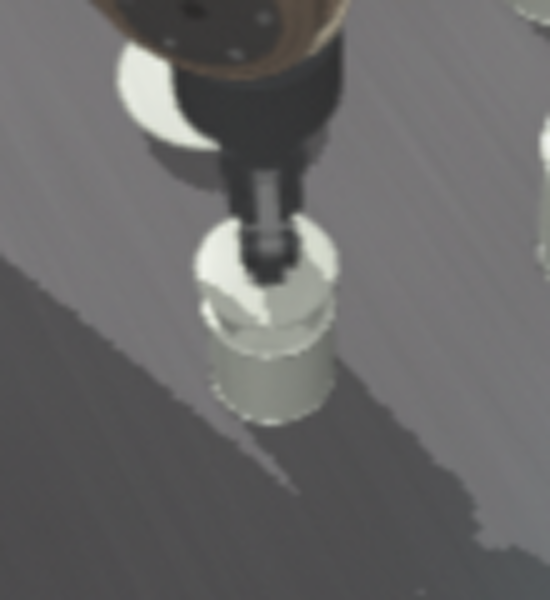

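View pics/scene13.png

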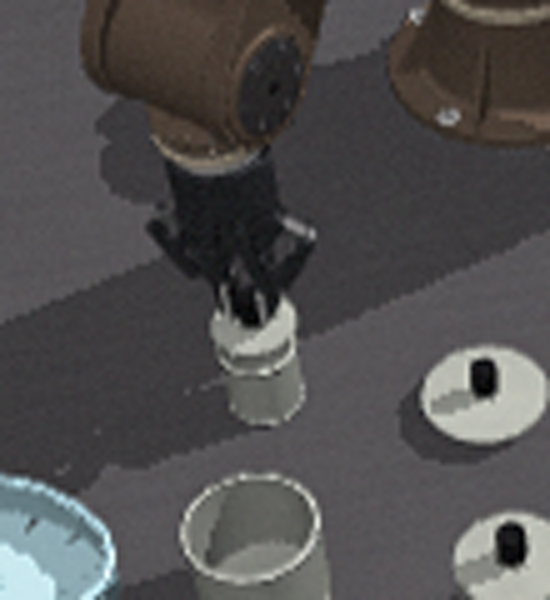

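Call:
send_rows --moves '[[[0.0,0,0.006,0,0,0,0],[0.0,0,0.012,0,0,0,0],[0.0,0,0.017,0,0,0,0],[0.0,0,0.021,0,0,0,0],[0.0,0,0.022,0,0,0,0]]]'

```text
t: 17.55
eef_pos: [0.3807, -0.2843, 0.0774]
orientation: [[0.386, -0.0, -0.922], [0.922, 0.0, 0.386], [0.0, -1.0, 0.0]]
contact_force: [-2.9, 1.7, 14.4]
grip_width: 0.237
```

```bash
python3 go.py .381,-.285,.076; python3 snap.py side 14 180,230,290,350
```

```text
17.55 [ 0.3807 -0.2843  0.0774] J6 -112 F [-2.9  1.7 14.4] g 0.237
.381,-.285,.076 [-0.6  1.4 -0.5]
```

View pics/side14.png

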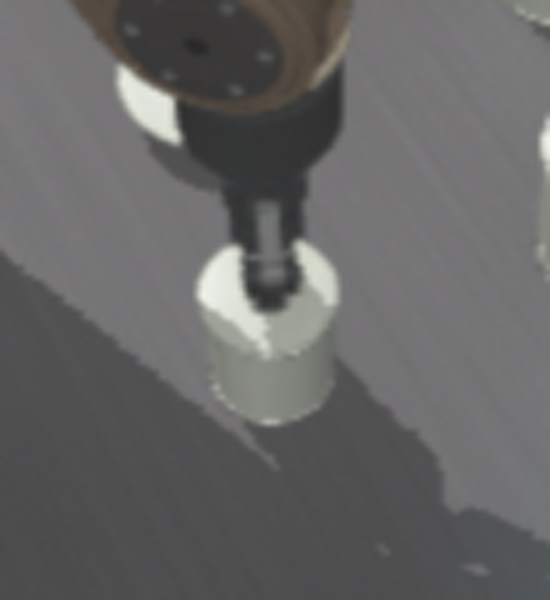

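Home, with 14 N of reaction force. Release.

Call:
send_rows --moves '[[[0.6,0,0,0,0,0,0],[0.6,0,0,0,0,0,0],[0.6,0,0,0,0,0,0],[0.6,0,-0.01,0,0,0,0],[0.6,0,-0.05,0,0,0,0]]]'

```text
t: 18.23
eef_pos: [0.3802, -0.2837, 0.127]
orientation: [[0.387, -0.003, -0.922], [0.922, 0.003, 0.387], [0.001, -1.0, 0.003]]
contact_force: [0.1, -0.6, 1.0]
grip_width: 0.601
```

```bash
python3 go.py .4329,-.1113,.122; python3 snap.py side 15 180,230,290,350;python3 snap.py wrist 15
```

```text
18.23 [ 0.3802 -0.2837  0.127 ] J6 -112 F [ 0.1 -0.6  1. ] g 0.601
.4329,-.1113,.122 [179.4   5.3  18. ]
```

View pics/side15.png

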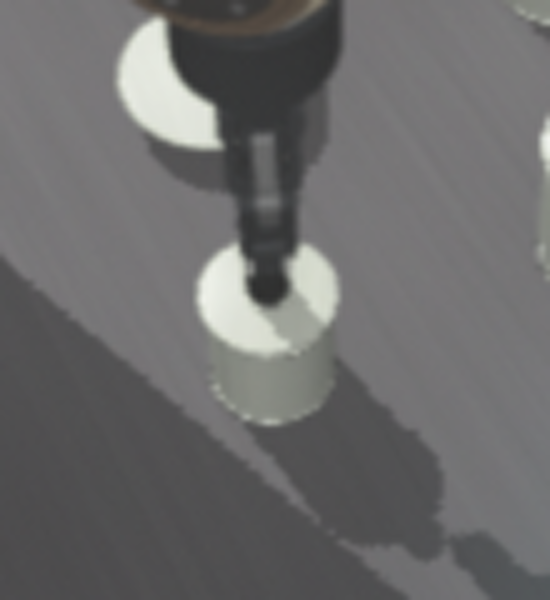

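View pics/wrist15.png

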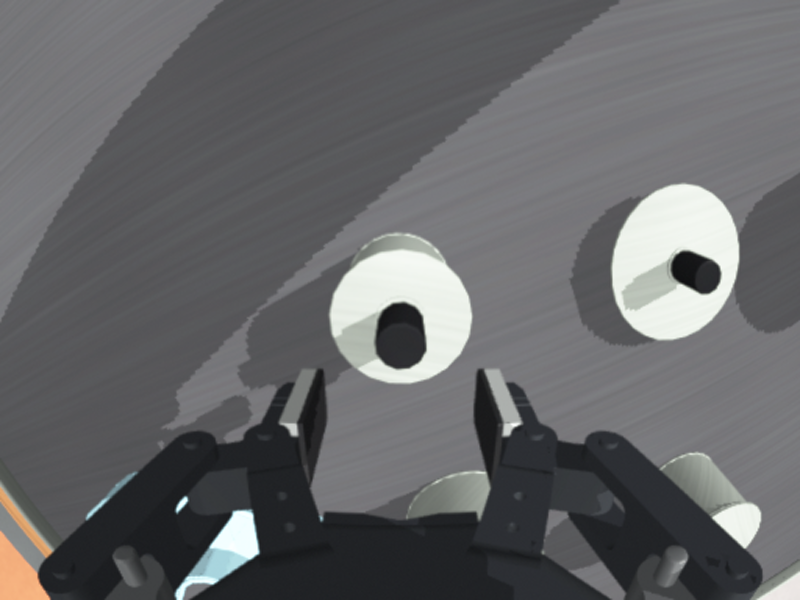

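Lid 62 is flush. Next, lid 98 at (677,262) in the wrist view, the last steel lid on the table.

Call:
send_rows --moves '[[[0.7,0.03,-0.02,0.003,0,0,0],[0.7,0.075,-0.02,0.008,0,0,0],[0.7,0.125,-0.015,0.014,0,0,0],[0.7,0.165,-0.005,0.018,0,0,0],[0.7,0.18,0.005,0.02,0,0,0]]]'

```text
t: 18.95
eef_pos: [0.4321, -0.1089, 0.1221]
orientation: [[0.384, 0.0, -0.923], [0.923, -0.0, 0.384], [0.0, -1.0, -0.0]]
contact_force: [-0.1, -0.1, 0.1]
grip_width: 0.698
```

```bash
python3 snap.py wrist 16;python3 go.py .4329,-.1113,.027
```

```text
19.0 [ 0.4318 -0.1084  0.121 ] J6 -90 F [-1.3  0.1 -1.6] g 0.7
.4329,-.1113,.027 [-2.3 94.  -2.3]
```

View pics/wrist16.png

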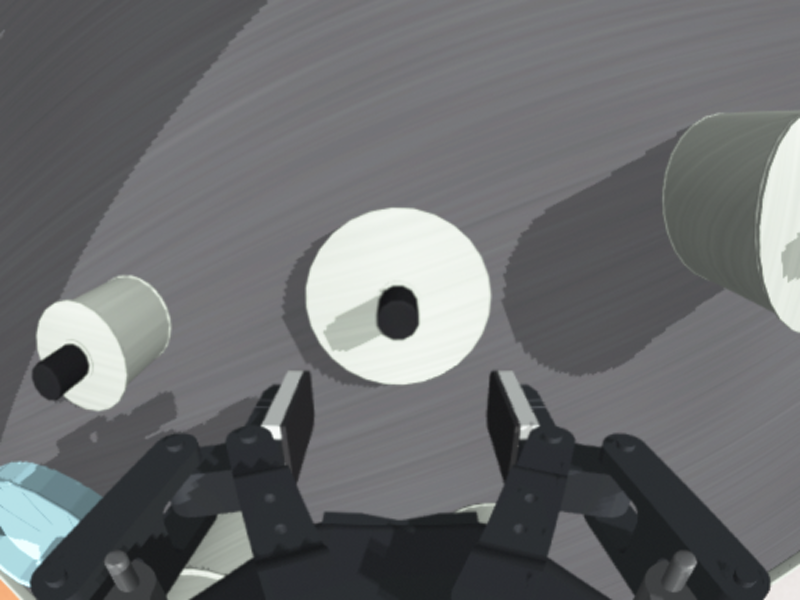

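The knob is centred at about (398,313), in the same place as for the earlier grasps. Descend and grasp.

Call:
send_rows --moves '[[[0.7,0.0,0.025,0.0,0,0,0],[0.7,0.0,0.05,0.0,0,0,0],[0.7,0.0,0.075,0.0,0,0,0],[0.7,0.0,0.09,0,0,0,0],[0.7,0,0.095,0,0,0,0]]]'

```text
t: 19.62
eef_pos: [0.4315, -0.1113, 0.0265]
orientation: [[0.387, -0.001, -0.922], [0.922, 0.001, 0.387], [0.0, -1.0, 0.001]]
contact_force: [-0.0, 0.8, -0.2]
grip_width: 0.698
```

Call:
send_rows --moves '[[[0.0,0,0,0,0,0,0],[0.0,0,0,0,0,0,0],[0.0,0,0,0,0,0,0],[0.0,0,0,0,0,0,0],[0.0,0,0,0,0,0,0]]]'

```text
t: 20.25
eef_pos: [0.4321, -0.1107, 0.0281]
orientation: [[0.386, 0.001, -0.922], [0.922, -0.001, 0.386], [0.0, -1.0, -0.001]]
contact_force: [-1.9, -2.4, 6.3]
grip_width: 0.236
```

Call:
send_rows --moves '[[[0.0,0,-0.005,0,0,0,0],[0.0,0,-0.02,0,0,0,0],[0.0,0,-0.06,0,0,0,0],[0.0,0,-0.11,0,0,0,0],[0.0,0,-0.16,0,0,0,0]]]'

```text
t: 20.88
eef_pos: [0.4314, -0.1102, 0.1892]
orientation: [[0.386, 0.0, -0.922], [0.922, 0.0, 0.386], [0.0, -1.0, 0.0]]
contact_force: [0.9, -0.8, -1.7]
grip_width: 0.236
```

```bash
python3 snap.py wrist 17;python3 go.py .58,-.309,.187; cat > /dev/null
python3 - <<'E'
from m import *
import numpy as np
from cell import grab_frame
for n,t in(('scene',120),('side',165)):
    f=grab_frame(n)
    try:
        uv=proj(f,[.58,-.309,.085])[0]; print(n,[np.round(a,4) for a in fitrim(f,uv,98,.085,t)])
    except Exception as e: print(n,e)
E
```

```text
20.93 [ 0.4333 -0.1109  0.1946] J6 -90 F [ 2.6 -1.2  5.6] g 0.238
.58,-.309,.187 [-126.1    9.3 -211.7]
scene [array([ 0.5807, -0.3083]), array([ 0.5807, -0.3083,  0.0474]), np.int64(108), np.int64(12)]
side [array([ 0.5793, -0.3094]), array([ 0.5793, -0.3094,  0.0477]), np.int64(230), np.int64(12)]
```

View pics/wrist17.png

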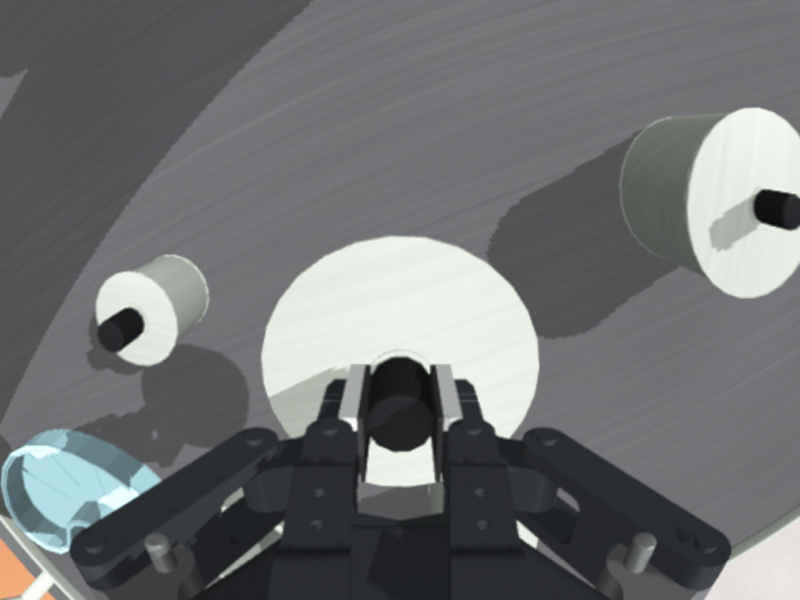

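Call:
send_rows --moves '[[[0.0,-0.02,0,-0.034,0,0,0],[0.0,-0.05,0,-0.085,0,0,0],[0.0,-0.082,0,-0.138,0,0,0],[0.0,-0.112,0,-0.189,0,0,0],[0.0,-0.126,0,-0.212,0,0,0]]]'

```text
t: 21.65
eef_pos: [0.5793, -0.3106, 0.1847]
orientation: [[0.388, -0.002, -0.922], [0.922, 0.001, 0.388], [0.001, -1.0, 0.002]]
contact_force: [-1.2, 1.1, -1.9]
grip_width: 0.234
```

Call:
send_rows --moves '[[[0.0,0,0.01,0,0,0,0],[0.0,0,0.03,0,0,0,0],[0.0,0,0.05,0,0,0,0],[0.0,0,0.065,0,0,0,0],[0.0,0,0.068,0,0,0,0]]]'

```text
t: 22.28
eef_pos: [0.578, -0.3078, 0.1177]
orientation: [[0.386, -0.002, -0.922], [0.922, 0.002, 0.386], [0.001, -1.0, 0.003]]
contact_force: [-0.2, 0.8, -1.7]
grip_width: 0.234
```

```bash
python3 snap.py side 18 250,200,370,320;python3 snap.py scene 18 120,130,230,250;python3 go.py .58,-.309,.096
```

```text
22.38 [ 0.5786 -0.3083  0.119 ] J6 -101 F [-0.6  0.1 -1. ] g 0.232
.58,-.309,.096 [-0.1 23.  -1.6]
```

View pics/side18.png

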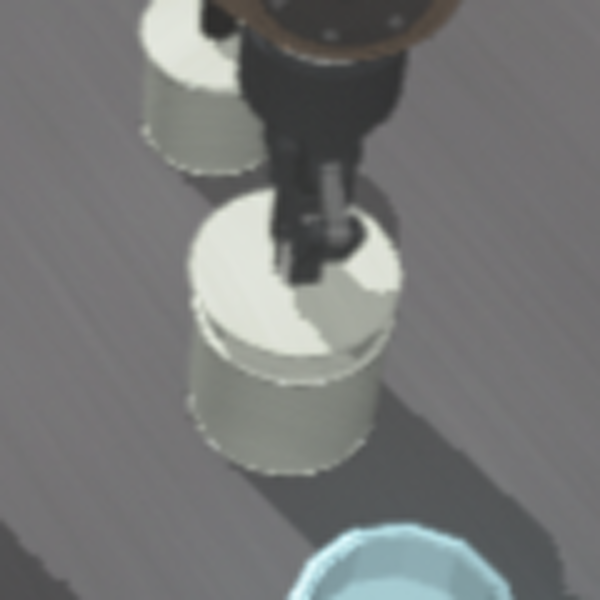

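View pics/scene18.png

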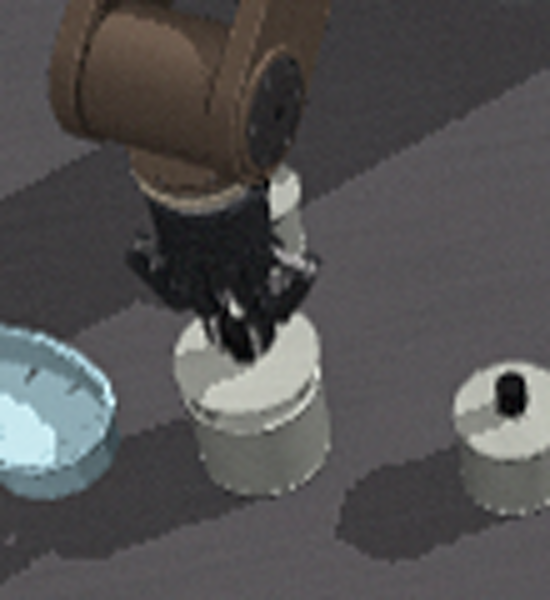

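Call:
send_rows --moves '[[[0.0,0,0.006,0,0,0,0],[0.0,0,0.012,0,0,0,0],[0.0,0,0.017,0,0,0,0],[0.0,0,0.021,0,0,0,0],[0.0,0,0.022,0,0,0,0]]]'

```text
t: 23.0
eef_pos: [0.5786, -0.3086, 0.0971]
orientation: [[0.387, -0.0, -0.922], [0.922, 0.0, 0.387], [0.0, -1.0, 0.0]]
contact_force: [-2.3, 0.4, 4.7]
grip_width: 0.234
```

```bash
python3 go.py .58,-.309,.096; python3 snap.py side 19 250,200,370,320
```

```text
23.0 [ 0.5786 -0.3086  0.0971] J6 -101 F [-2.3  0.4  4.7] g 0.234
.58,-.309,.096 [ 0.1  1.1 -1.5]
```

View pics/side19.png

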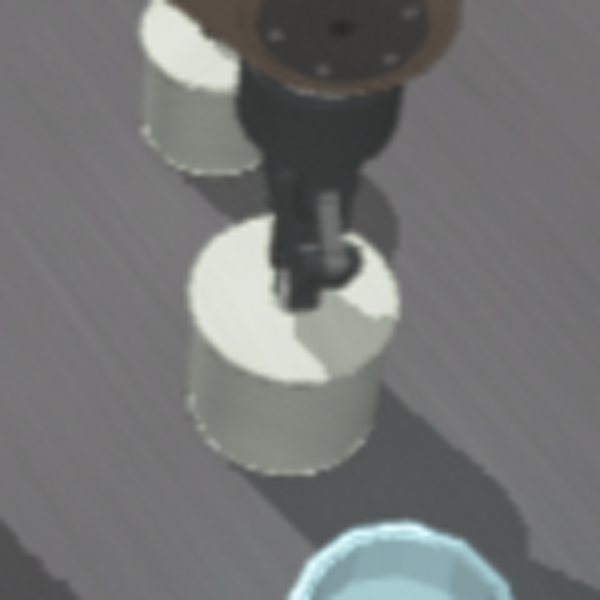

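Lid 98 is down on the rim. Release, rise and back away.

Call:
send_rows --moves '[[[0.6,0,0,0,0,0,0],[0.6,0,0,0,0,0,0],[0.6,0,0,0,0,0,0],[0.6,0,-0.01,0,0,0,0],[0.6,0,-0.05,0,0,0,0]]]'

```text
t: 23.68
eef_pos: [0.578, -0.3082, 0.1465]
orientation: [[0.387, -0.003, -0.922], [0.922, 0.002, 0.387], [0.001, -1.0, 0.004]]
contact_force: [0.2, -0.6, 0.2]
grip_width: 0.604
```

Call:
send_rows --moves '[[[0.6,0,-0.04,0,0,0,0],[0.6,0,-0.08,0,0,0,0],[0.6,0,-0.12,0,0,0,0],[0.6,0.0,-0.16,0,0,0,0],[0.6,0.0,-0.19,0,0,0,0]]]'

```text
t: 24.3
eef_pos: [0.5786, -0.3085, 0.3401]
orientation: [[0.386, 0.002, -0.922], [0.922, -0.001, 0.386], [-0.0, -1.0, -0.002]]
contact_force: [-0.3, 0.2, -1.0]
grip_width: 0.6
```

Call:
send_rows --moves '[[[0.6,0.03,0,0,0,0,0],[0.6,0.08,0,0,0,0,0],[0.6,0.13,0,0,0,0,0],[0.6,0.17,0,0,0,0,0],[0.6,0.18,0,0,0,0,0]]]'

```text
t: 24.92
eef_pos: [0.6487, -0.1404, 0.338]
orientation: [[0.384, 0.001, -0.923], [0.923, 0.0, 0.384], [0.0, -1.0, -0.001]]
contact_force: [0.6, 0.2, -0.7]
grip_width: 0.602
```

```bash
python3 snap.py side 20 120,60,340,330;python3 snap.py scene 20 70,110,400,250;python3 go.py
python3 - <<'E'
from h import *
from m import sat
fs,fd=load('scene',20),load('side',20)
J={62:(.381,-.285),80:(.6487,-.1295),98:(.58,-.309),116:(.458,.1223)}
def knob(f,p,lim):
    v,_=sat(f);n,l,st,ce=cv2.connectedComponentsWithStats((v<lim).astype(np.uint8));u=proj(f,p)[0]
    ok=[i for i in range(1,n) if 15<st[i,4]<150];i=min(ok,key=lambda i:np.hypot(*(ce[i]-u)));return ce[i],st[i,4],u
for d,c in J.items():
    z={62:.085,80:.095,98:.105,116:.115}[d]
    a=knob(fs,[*c,z],45);b=knob(fd,[*c,z],75);print(d,'expect',c,z,tri(fs,a[0],fd,b[0])[0].round(4),a[0].round(1),a[2].round(1),b[0].round(1),b[2].round(1))
E
```

```text
25.02 [ 0.6483 -0.1419  0.3377] J6 -85 F [ 0.1 -0.9 -0.8] g 0.603
62 expect (0.381, -0.285) 0.085 [ 0.3803 -0.2839  0.0854] [170.5 164.6] [170.1 165. ] [232.9 284.1] [233.2 284.3]
80 expect (0.6487, -0.1295) 0.095 [ 0.649  -0.1282  0.0958] [221.9 208.5] [221.5 208.6] [293.5 201.4] [293.7 201.9]
98 expect (0.58, -0.309) 0.105 [ 0.5799 -0.3088  0.1051] [168.8 201.2] [168.7 201.3] [308.9 254.4] [308.9 254.4]
116 expect (0.458, 0.1223) 0.115 [0.4581 0.1226 0.1155] [274.3 156.4] [274.2 156.5] [193.  165.2] [193.1 165.4]
```

View pics/side20.png

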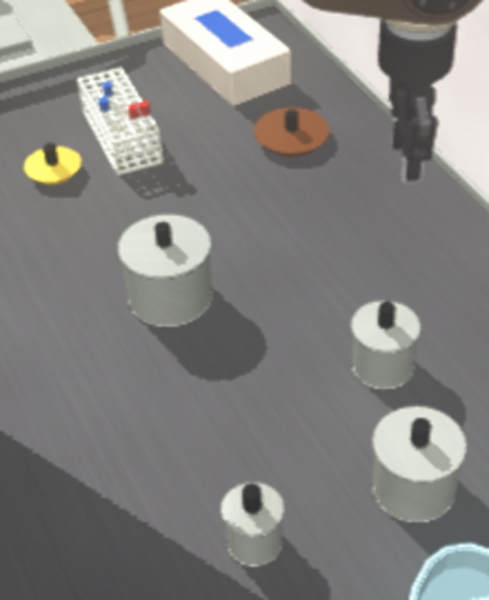

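View pics/scene20.png

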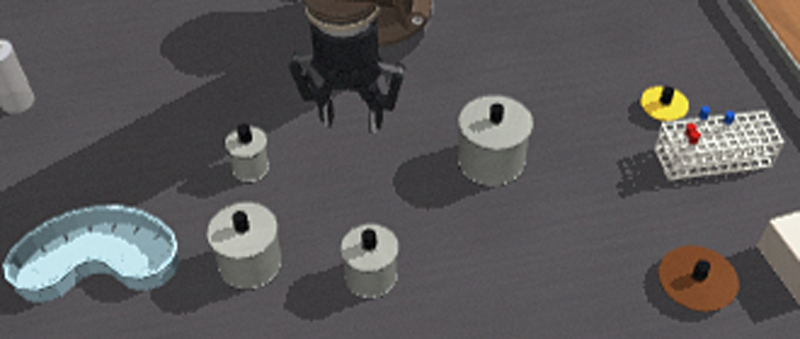

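All four knobs measure within 1 mm of seated height and 1.5 mm of their jar's axis. Rack, dish, and the yellow and brown lids look undisturbed, and the arm is clear.

```bash
python3 -c "
from cell import workorder
print(workorder.finish_job())"
```

```text
the job is handed in; nothing more can be done
None
```

I closed all four jars with their matching steel lids (116, 80, 62, then 98) and handed the job in at about 25 s of the 104 s allowed. The hand-in reported no verdict.

- **Seating:** in the final two-view check, each knob was within 1 mm of its seated height and 1.5 mm of its jar's axis. The two camera views show the flanges level on the rims and all jars upright.
- **Forces:** the readings I took peaked at about 15 N, while seating lid 116.
- **Bystanders:** the rack, the dish, and the yellow and brown look-alike lids appear unmoved in the pictures. I did not measure their positions.
- **Disagreements:** the TCP (tool tip) readings strayed a few millimetres from the commanded pose right after fast moves. My flange fits put lid centres 2–4 mm off the knob positions, which I put down to a viewing-angle bias. I relied on the knob positions, and the wrist camera agreed with them to about 3 mm for the three I measured; for lid 98 I only judged the picture. No check failed.

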